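# Index the drilling table to the next notch

### The arm

A 6-joint arm with a two-finger parallel gripper is mounted at the origin on the work surface. World frame = base frame: x ahead of the robot, y to its left, z up, the work surface at z = 0. Lengths are in m, angles in rad, forces in N, time in s.
With the tool pointing down it reaches from about 0.35 to 0.775 m from the base axis. Payload 5.5 kg.
Tool frame: the origin (TCP) lies at the very end of the fingers, on their centre line; the grasp point (between the pads) lies bot.hold_point_z behind it (bot.hold_point_z is the distance from the TCP to the grasp point, in m); z points along the fingers, y is the line along which they close (so a half turn about z gives the same grasp; the last joint's range is limited). The gripper opens to 85 mm and grips with 20 to 120 N. Pads are 22 mm wide; open, the fingers measure 114 mm over their backs; the gripper's body (76 mm by 85 mm) begins 54 mm behind the grasp point. The pads swing forward as they close: fully open they stand 13 mm farther back than shut.
Start: joints at [-1.321, 0.313, 0.046, 1.304, 0, 1.431], TCP at [0.219, -0.532, 0.231] pointing down, gripper open.
Joint ranges: [-2.76, 2.76], [-0.86, 1.69], [-1.03, 1.26], [-2.2, 2.34], [-1.47, 1.5], [-3.14, 3.14]. Speed limits (rad/s): [2.57, 2.57, 3.14, 3.14, 3.14, 3.14].

### API

Orientations are given as a unit quaternion [w, x, y, z].
In Python, from bench import sensors, vision, order, bot gives the robot as it stands.
- The arm moves only by the tool servo_tool, never from a script. Its argument "moves" is text: rows parted by semicolons, each of 4 numbers parted by spaces: the shift along the tool's x, y, z in m, then the turn about the tool's z in degrees. A call has 1 to 20 rows; each row is the pose to reach, as a shift and turn from the pose commanded when the call began, along the tool's axes at that moment; what a row does not reach only later rows make up. A row lasts 1/8 s, in which the tool goes at most 62.5 mm and 10.7 degrees, less where a joint would pass 70% of its speed; a pose out of reach is approached as far as the arm can. A call with a gripper value outside its range is refused whole. "jaw" is the opening, from 0 (shut) to 1 (fully open), set as the call begins (left out, the last holds). The fingers move at their own pace and stop on an object; the grip force is fixed at half the most. Time passes only in rows, so rows that repeat a pose let the fingers close. It gives the time, the measured TCP pose, the force, the opening and the grip force at its end, in the units of the state.
- sensors.read_state(): the state, without advancing time (a new reading comes with each control period).
- vision.grab_frame(name): name is "side" or "top" or "wrist"; returns the picture (420x560x3 uint8, red, green, blue); there is no depth.
- vision.camera_model(name): a dict with "K" (3x3 intrinsics, pixels), "T" (4x4, takes a point from camera to world coordinates). Camera axes: x right, y up, looking along -z (the intrinsics and any distortion apply to the point x, -y, -z); pixel columns grow to the right and rows downward; lengths in m; the calibration is good to about 2 mm. A picture is of the moment at which its call begins: read the wrist's pose just before it. camera_model takes no time and is no camera call; for the wrist camera it gives the pose at the moment of the call.
- order.sign_off(): hands the job in; it is judged then, once.
The state is a dict: "t": time; "joint_positions": joint angles; "joint_velocities": joint speeds; "joint_torque": joint torques, N m; "tcp_pos": TCP position; "eef_rot": TCP orientation; "ft_force": force on the tool from outside, world axes, zero at the start; "wrist_torque": the same for the moment, N m; "opening": finger opening in m; "finger_force": force on a finger pad.
Only numpy, scipy, OpenCV 4.12 (cv2) and the standard library are available. Lean on these libraries where they do the work, as an engineer would, in place of code of your own. Each camera call takes 0.05 s, during which the arm holds its last target. There are 200 camera calls.

### The job

The hole under the drill is finished. With the fingertips press the black thumb button of the indexing plunger right in and, keeping it pressed, swing the round table clockwise as seen from above by one notch; then let go, so that the button springs fully up and the table is locked in the next notch. Only press and push, without forcing anything: do not pinch or lift, and leave the other things on the bench as they are.

Things in the scene. Friction and masses are not known exactly. Their poses are not given: they have to be found in the camera images.
- index_unit: bench drill with an indexing table on its foot, bolted down. Origin on the bench under the table's upright axis; its +x points to the drill's column (28 mm thick, 168 mm from the axis, 307 mm tall), z up. Foot 300 x 190 x 22 mm. A fixed steel index ring, 184 mm across, top at 48 mm, with 12 notches in its rim 30 degrees apart, shows below the round table
- drill_tip (a point): tip of the stopped drill bit, 86 mm above the bench, 24 mm from the table's axis towards the column. The chuck (30 mm across) hangs above it; the head is a box 66 mm wide, underside at 165 mm, from 7 to 193 mm from the axis towards the column, with a three-spoke feed lever on its right side (unit -y, out to 66 mm)
- table_axis (a point): point on the axis of the round aluminium table at its top face, 65 mm above the bench. Table 148 mm across, 14 mm thick; a brass disc is clamped at its middle, under the drill. At one side an ear 46 mm wide reaches out to 131 mm from the axis, top face at 63 mm, and carries the plunger with its button
- button_top (a point): centre of the top of the plunger's black thumb button on the table's ear, 108 mm from the table's axis; 84 mm above the bench when up; moves with button and table. Button 41 mm across, top dished: the point is on the dish's floor, 35 mm across; the rim is 3 mm higher. Pressed straight down: 4 N to start, 8 N fully in; it springs back up when let go
- plunger (a joint): how far the button is pressed in, in m: 0 up (its dog under the ear is in a notch of the ring, table locked with about 1 degree of play), 0.012 fully in; the table is free from about 0.009 on. Let go between two notches, the dog stays down under the ring and springs up at the notch it meets next
- index_table (a joint): turn of the round table in rad from the notch it starts in (0, within its play), growing clockwise as seen from above; notches are 0.5236 apart. Unlocked it turns with a light drag (about 1.2 N at the button) and stays where it is left. At 0 the button stands on the side away from the drill's column
- spool_large: large spool of beaded chain, white flanges 72 mm across, 56 mm tall, standing on one flange; origin under its centre; loose, to be left alone
- spool_small: small spool of beaded chain, white flanges 54 mm across, 40 mm tall, standing on one flange; origin under its centre; loose, to be left alone
- bead_jar: amber glass jar with a metal cap, 52 mm across, 62 mm tall; origin under its centre; loose, to be left alone
- pliers: flat-nose pliers with grey handles, 130 mm long, 12 mm thick, lying flat, jaws to its +x; origin under the pivot; loose, to be left alone
- bangle: brass bangle 68 mm across and 11 mm tall, lying flat; origin under its centre; loose, to be left alone
- bead_bowl: white china bowl, 90 mm across, 32 mm tall; origin under its centre; loose, to be left alone
- chasing_hammer: hammer, 200 mm long, lying along its x axis, handle to its -x; origin under its middle; loose, to be left alone

How it is judged:
On the way, in this order (a step that is already met when the one before it is completed fails the run):
1. the plunger's button is pressed in while the table still stands at its first notch (value of joint plunger above 0.0085 m and value of joint index_table between -0.15 and 0.15 rad), for 0.05 s.
2. with the button still held in, the table is swung clockwise towards the next notch (value of joint index_table above 0.3 rad and value of joint plunger above 0.0085 m and contact force between the fingers and index_unit above 1 N), for 0.02 s.
At the end, for the whole second after the job is handed in: the round table stands at rest one notch (30 degrees, within 2) clockwise of where it began and the plunger's button has sprung up to within 2 mm, so that its dog is locked in that notch (value of joint index_table between 0.4886 and 0.5586 rad and value of joint plunger below 0.002 m and velocity of joint index_table between -0.05 and 0.05 rad/s); the robot touches nothing.
It fails at once if the button is taken between the fingers instead of pressed (distance between the grasp point and button_top below 0.012 m).
It fails at once if the machine is forced: the fingers press on it with more than 45 N (contact force between the fingers and index_unit above 45 N).
It fails at once if another thing on the bench is lifted, tipped or moved by more than 25 mm (distance of any of spool_large, spool_small, bead_jar, pliers, bangle, bead_bowl, chasing_hammer from where it was at the start of the episode above 0.025 m or angle between any of spool_large, spool_small, bead_jar, pliers, bangle, bead_bowl, chasing_hammer's own z axis and vertical above 0.35 rad).
It also fails if it takes over 32 s, if anything falls off the work surface, if the arm or the gripper's body presses on something with over 40 N, if the wrist force passes 120 N, or if a joint passes its speed limit or range.

## Working session

There is one attempt and no reset: what is moved stays moved. The work goes in short steps, Python scripts to look and compute and a tool call to move; the robot and the scene stay as the last step left them, time stands still between calls to the robot, and variables do not carry over. Pictures are saved under pics/ and viewed, at most 10 in all, crops included, and the job is handed in when it is done.

Besides the shell and the picture viewer there is one more tool, called after "Emit:" as a command line: name --argument value ..., lists and objects as JSON in quotes. servo_tool: Moves the arm, as the interface text tells. Its arguments: {"type":"object","properties":{"moves":{"type":"string"},"jaw":{"type":"number"}},"required":["moves"]}

```bash
mkdir -p pics
cat > h.py <<'E'
import numpy as np,cv2
from bench import sensors,vision,order,bot
def ray(name,u,v):
    m=vision.camera_model(name);K=np.array(m["K"]);T=np.array(m["T"])
    d=np.linalg.inv(K)@[u,v,1];d=T[:3,:3]@[d[0],-d[1],-d[2]]
    return T[:3,3],d
def onz(name,u,v,z):
    o,d=ray(name,u,v);return o+d*(z-o[2])/d[2]
def proj(name,p):
    m=vision.camera_model(name);K=np.array(m["K"]);T=np.array(m["T"])
    c=T[:3,:3].T@(np.array(p)-T[:3,3]);q=K@[c[0],-c[1],-c[2]];return q[:2]/q[2]
E
python3 - <<'E'
from h import *
print(vision.camera_model("top").keys(),bot.hold_point_z,sensors.read_state())
for n in("top","side"):
    f=vision.grab_frame(n);cv2.imwrite(f"pics/{n}0.png",f[:,:,::-1])
    print(np.round(vision.camera_model(n)["T"],3))
E
```

```text
dict_keys(['K', 'T']) 0.0187 {'t': 0.0, 'joint_positions': array([-1.32063397e+00,  3.13966562e-01,  4.49826783e-02,  1.30358780e+00,
       -2.92725317e-06,  1.43119905e+00]), 'joint_velocities': array([ 0.00033395, -0.00111741,  0.00092339, -0.00052687, -0.00165343,
        0.00060134]), 'joint_torque': array([ 2.60449415e-04, -4.80623603e+01,  2.98534852e+01,  1.93628110e-02,
        2.23368971e-05,  3.84017170e-06]), 'tcp_pos': array([ 0.21834625, -0.53138561,  0.23042963]), 'eef_rot': array([-8.86240294e-04,  9.81070563e-01,  1.93648554e-01, -5.05094532e-05]), 'ft_force': array([ 0.1646326 , -0.43055169, -0.03166087]), 'wrist_torque': array([ 0.01493908, -0.04275583, -0.00063471]), 'finger_force': 0.0, 'opening': 0.08532071220525457}
[[ 0.007  0.998 -0.057  0.478]
 [-1.     0.008  0.009 -0.036]
 [ 0.009  0.057  0.998  1.46 ]
 [ 0.     0.     0.     1.   ]]
[[-0.71   0.445 -0.546 -0.32 ]
 [-0.704 -0.437  0.56   0.885]
 [ 0.011  0.782  0.624  1.109]
 [ 0.     0.     0.     1.   ]]
```

View pics/top0.png

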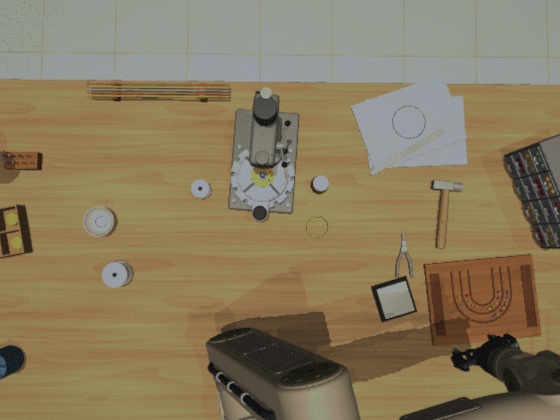

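View pics/side0.png

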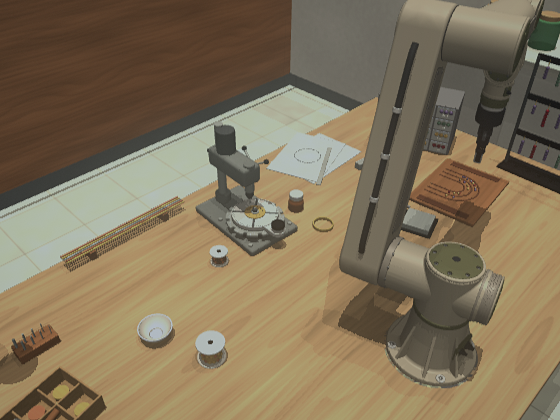

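The top view shows the drill column at about (265,100) and the black button at (260,212), with the table disc at about (262,180). Clockwise takes the button towards image left (+y). The jar is at (320,184), and the small spool is well clear at (200,188).

Run:
```python
from h import *
f=cv2.imread("pics/top0.png");s=cv2.imread("pics/side0.png")
a=cv2.resize(f[80:230,215:340],None,fx=3.2,fy=3.2,interpolation=2)
b=cv2.resize(s[110:260,185:335],None,fx=2.6,fy=2.6,interpolation=2)
h=max(a.shape[0],b.shape[0])
p=lambda i:cv2.copyMakeBorder(i,0,h-i.shape[0],0,0,0)
cv2.imwrite("pics/c1.png",np.hstack([p(a),p(b)]))
for n,im,(u0,u1,v0,v1) in(("top",f,(245,275,198,226)),("side",s,(265,292,212,240))):
    g=im[v0:v1,u0:u1].max(2);m=(g<60).astype(np.uint8)
    k,l,st,c=cv2.connectedComponentsWithStats(m)
    for i in range(1,k):
        if st[i,4]>20:
            q=c[i]+[u0,v0];print(n,st[i],q,onz(n,*q,0.08))
print(vision.camera_model("top")["K"],vision.camera_model("side")["K"])
```

```text
top [  8   8  14  14 140] [259.41428571 212.68571429] [ 0.54662226 -0.00518559  0.08      ]
side [ 7  8 13 10 34] [276.52941176 225.38235294] [0.54559045 0.00492807 0.08      ]
[[490.5398621    0.         274.74324521]
 [  0.         490.5398621  209.13056902]
 [  0.           0.           1.        ]] [[537.03663862   0.         278.53519707]
 [  0.         537.03663862 213.86943013]
 [  0.           0.           1.        ]]
```

View pics/c1.png

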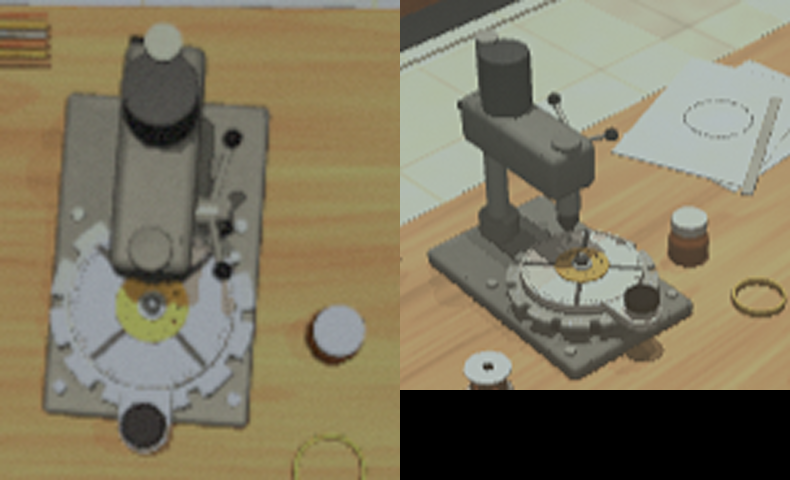

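Run:
```python
from h import *
C=[onz("top",215+u/3.2,80+v/3.2,.022) for u,v in((68,94),(270,107),(246,426),(43,411))]
print(np.round(C,4))
print(onz("top",260.2,212.8,.085),onz("side",278.2,225.2,.086))
for a,b in((3,0),(2,1)):
    d=C[b]-C[a];print(np.linalg.norm(d),np.degrees(np.arctan2(d[1],d[0])))
# table centre: ring/table ellipse
print(onz("top",215+152/3.2,80+305/3.2,.07))
yaw=np.arctan2(*(C[0]+C[1]-C[2]-C[3])[[1,0]])
B=onz("top",260.0,212.8,.085);A=B+.108*np.array([np.cos(yaw),np.sin(yaw),0])
print("axis",A,"proj",[ (proj("top",[A[0],A[1],.065])-[215,80])*3.2], "side",(proj("side",[A[0],A[1],.065])-[185,110])*2.6+[400,0])
print("footmid", np.mean(C,0))
```

```text
[[ 0.8561  0.0677  0.022 ]
 [ 0.8457 -0.1199  0.022 ]
 [ 0.549  -0.0992  0.022 ]
 [ 0.5613  0.0871  0.022 ]]
[ 0.54606799 -0.00750523  0.085     ] [0.5376604  0.00591529 0.086     ]
0.2954148840455612 -3.7743685625230454
0.2974097379289268 -3.9981253943089463
[ 0.65379061 -0.0127852   0.07      ]
axis [ 0.65381529 -0.01426474  0.085     ] proj [array([153.74511494, 305.69263255])] side [585.6175483  261.42864417]
footmid [ 0.70300054 -0.01607748  0.022     ]
```

Emit:
servo_tool --moves "0.05 -0.036 0 -7;0.1 -0.072 0 -14;0.15 -0.108 0 -21;0.2 -0.144 0 -28;0.25 -0.18 0 -35;0.3 -0.215 0.01 -42;0.35 -0.25 0.02 -49;0.4 -0.287 0.03 -56;0.45 -0.323 0.04 -60;0.49 -0.35 0.05 -64;0.502 -0.36 0.05 -64;0.502 -0.36 0.05 -64;0.502 -0.36 0.05 -64;0.502 -0.36 0.05 -64" --jaw 0

```text
t: 1.85
tcp_pos: [0.5457, -0.0095, 0.1817]
eef_rot: [0.0, 0.73, 0.683, 0.0]
ft_force: [0.7, 0.2, 0.3]
opening: 0.0001
finger_force: 0.0
```

Run:
```python
from h import *
s=sensors.read_state();print(s)
ims=[]
for n in("wrist","side"):
    f=vision.grab_frame(n);cv2.imwrite(f"pics/{n}1.png",f[:,:,::-1]);ims.append(f)
print(np.round(vision.camera_model("wrist")["T"],3))
print(proj("wrist",[.546,-.0075,.085]),proj("side",[.546,-.0075,.085]),proj("wrist",s["tcp_pos"]))
crop=cv2.resize(ims[1][90:250,170:350],(472,420))
both=np.hstack([ims[0],crop]);both=cv2.resize(both,None,fx=.77,fy=.77)
cv2.imwrite("pics/b1.png",both[:,:,::-1]);print(both.shape)
```

```text
{'t': 1.85, 'joint_positions': array([-1.64337183e-01,  2.75905048e-01, -1.27711996e-01,  1.16677497e+00,
       -2.93008216e-04,  1.47272192e+00]), 'joint_velocities': array([ 1.43417645e-03, -1.97894617e-03,  1.73659386e-03, -9.29511365e-05,
        6.75425281e-04,  7.95384841e-05]), 'joint_torque': array([ 2.71392753e-01, -4.49560082e+01,  2.90267104e+01,  9.58530218e-04,
        8.35427956e-03, -1.89387094e-03]), 'tcp_pos': array([ 0.54565874, -0.00948469,  0.1816922 ]), 'eef_rot': array([2.49567636e-04, 7.30141867e-01, 6.83295538e-01, 6.75761177e-06]), 'ft_force': array([0.67781114, 0.19328225, 0.34147356]), 'wrist_torque': array([ 0.00986883,  0.04159979, -0.02748514]), 'finger_force': 0.0, 'opening': 0.00012204710671004822}
[[ 0.998  0.064  0.02   0.551]
 [-0.067  0.955  0.287  0.064]
 [-0.001 -0.288  0.958  0.324]
 [ 0.     0.     0.     1.   ]]
[281.71093111 213.93471882] [279.37443447 222.17886148] [281.38537769 281.8047591 ]
(323, 795, 3)
```

View pics/b1.png

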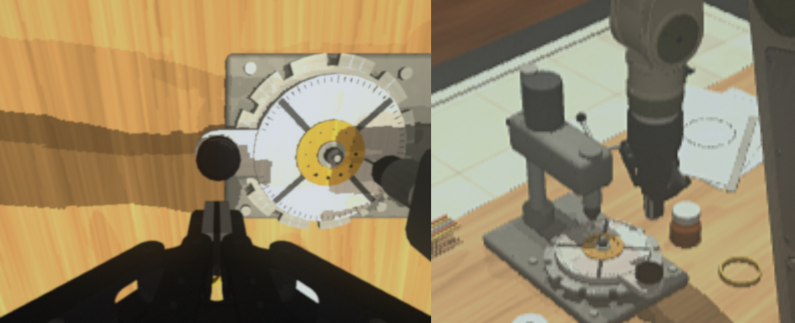

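The wrist view puts the button at about (282,206) full-scale, with the table at about (429,191). The fingers are closed below it at about (281,282).

Run:
```python
from h import *
f=cv2.imread("pics/wrist1.png");g=f.max(2)[165:250,245:320]
m=(g<70).astype(np.uint8);k,l,st,c=cv2.connectedComponentsWithStats(m);print(st[:6],c[:6]+[245,165])
cv2.imwrite("pics/w2.png",cv2.resize(f[150:260,230:340],None,fx=5,fy=5,interpolation=0))
hsv=cv2.cvtColor(f,cv2.COLOR_BGR2HSV)
for q in((281.8,206.5),(281.8,203)):
    print(onz("wrist",*q,.087))
print("axis",onz("wrist",429,191,.065))
print("tip",onz("wrist",334/.77,156/.77,.086))
```

```text
[[   0    0   75   85 3804]
 [  10   12   57   58 2571]] [[281.22739222 208.03943218]
 [283.14313497 205.46207701]]
[ 0.54645564 -0.00157983  0.087     ]
[0.54662138 0.00090272 0.087     ]
axis [ 0.6556578  -0.00311484  0.065     ]
tip [ 0.65082675 -0.00606794  0.086     ]
```

View pics/w2.png

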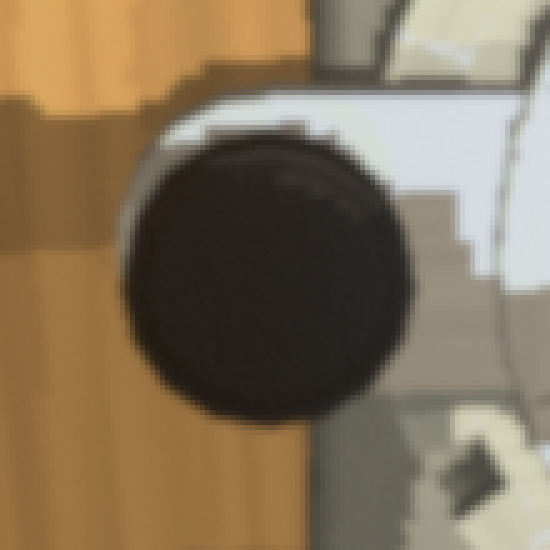

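Emit:
servo_tool --moves "0.003 0 0.025 0;0.0065 0 0.05 0;0.0065 0 0.07 0;0.0065 0 0.078 0;0.0065 0 0.078 0;0.0065 0 0.078 0"

```text
t: 2.7
tcp_pos: [0.5471, -0.002, 0.1042]
eef_rot: [0.001, 0.729, 0.684, 0.0]
ft_force: [0.6, -0.2, 0.0]
opening: -0.0004
finger_force: 0.0
```

Run:
```python
from h import *
s=sensors.read_state();print(s["tcp_pos"],s["ft_force"])
w=vision.grab_frame("wrist");t=vision.grab_frame("side")
print(proj("wrist",s["tcp_pos"]),proj("side",s["tcp_pos"]),[onz("wrist",283.6,v,.087) for v in(200,206,212)])
cv2.imwrite("pics/wrist3.png",w[:,:,::-1]);cv2.imwrite("pics/side3.png",t[:,:,::-1])
a=cv2.resize(w[120:320,180:380],(500,500),interpolation=2);b=cv2.resize(t[190:250,250:310],(300,300),interpolation=0)
b=cv2.copyMakeBorder(b,0,200,0,0,0)
cv2.imwrite("pics/b3.png",np.hstack([a,b])[:,:,::-1])
```

```text
[ 0.54712529 -0.0019645   0.10423547] [ 0.63018304 -0.23383862  0.01873346]
[281.61369109 281.52057225] [277.87333629 217.83934596] [array([0.55017898, 0.03045292, 0.087     ]), array([0.54999762, 0.0275959 , 0.087     ]), array([0.54981443, 0.02471009, 0.087     ])]
```

View pics/b3.png

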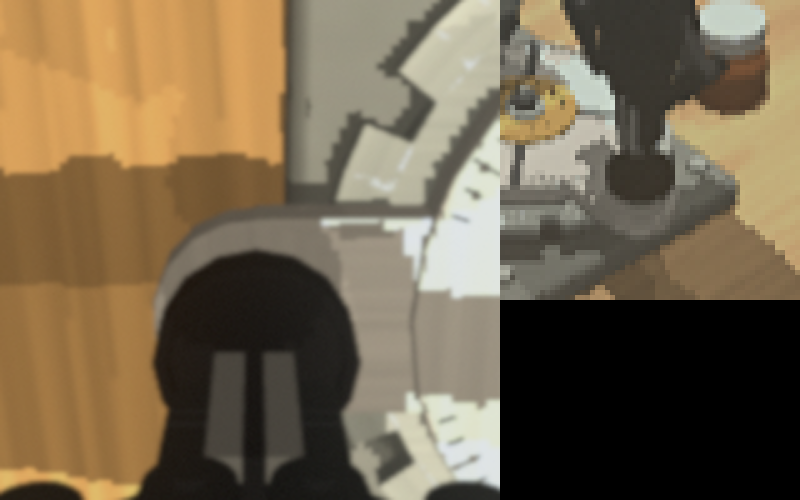

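Run:
```python
from h import *
s=sensors.read_state();T=s["tcp_pos"]
print(T,onz("wrist",282.6,259.6,.087))
for y in(-.006,-.004,-.002,0,.002): print(y,"+y rim edge row",proj("wrist",[.547,y+.0205,.087]))
print("finger +y edge",proj("wrist",T+[0,.011,0]),"x edges",[proj("wrist",T+[d,.011,0])[0] for d in(-.0145,.0145)])
print("button lr",[proj("wrist",[.547+d,-.002,.087])[0] for d in(-.0205,.0205)])
```

```text
[ 0.54717544 -0.00184435  0.10425854] [0.54781029 0.00077489 0.087     ]
-0.006 +y rim edge row [279.02736171 233.03657689]
-0.004 +y rim edge row [278.74287587 229.04692722]
-0.002 +y rim edge row [278.45644358 225.02998044]
0 +y rim edge row [278.1680448  220.98545545]
0.002 +y rim edge row [277.87765921 216.91306726]
finger +y edge [280.05393701 258.28773248] x edges [np.float64(246.53647811405273), np.float64(313.68723972607717)]
button lr [np.float64(239.30685085196), np.float64(323.48039215445635)]
```

Emit:
servo_tool --moves "0.003 0 0.005 0;0.003 0 0.012 0;0.003 0 0.015 0;0.003 0 0.018 0;0.003 0 0.021 0;0.003 0 0.024 0;0.003 0 0.026 0;0.003 0 0.026 0"

```text
t: 3.8
tcp_pos: [0.5466, 0.0013, 0.0774]
eef_rot: [0.0, 0.729, 0.684, -0.0]
ft_force: [-2.9, 0.4, 4.6]
opening: 0.0001
finger_force: 2.6
```

Emit:
servo_tool --moves "0 0 0.001 0;0 0 0.002 0;0 0 0.002 0"

```text
t: 4.18
tcp_pos: [0.5466, 0.0013, 0.0756]
eef_rot: [0.0, 0.729, 0.684, -0.0]
ft_force: [-2.1, -0.0, 5.3]
opening: 0.0001
finger_force: 2.9
```

Emit:
servo_tool --moves "0 0 0.001 0;0 0 0.002 0;0 0 0.002 0"

```text
t: 4.55
tcp_pos: [0.5466, 0.0014, 0.0737]
eef_rot: [0.0, 0.729, 0.684, -0.0]
ft_force: [-3.2, 0.5, 6.7]
opening: 0.0
finger_force: 3.3
```

Run:
```python
from h import *
s=sensors.read_state();print(s["tcp_pos"],s["ft_force"],s["wrist_torque"])
w=vision.grab_frame("wrist");t=vision.grab_frame("side")
a=cv2.resize(w[120:320,180:380],(500,500),interpolation=2);b=cv2.resize(t[190:250,250:310],(300,300),interpolation=0)
b=cv2.copyMakeBorder(b,0,200,0,0,0)
cv2.imwrite("pics/b4.png",np.hstack([a,b])[:,:,::-1])
```

```text
[0.54655921 0.00135162 0.0736579 ] [-3.21784538  0.53267826  6.68629638] [ 0.03909997  0.59945429 -0.00869047]
```

View pics/b4.png

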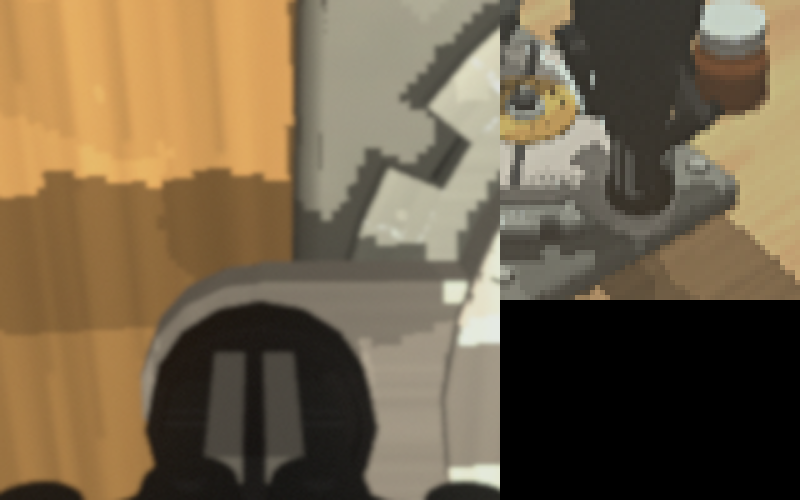

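The fingertips sit inside the dish and the button is going down.

Emit:
servo_tool --moves "0 0 0.0007 0;0 0 0.0014 0;0 0 0.0014 0"

```text
t: 5.03
tcp_pos: [0.5466, 0.0013, 0.0724]
eef_rot: [0.0, 0.729, 0.684, 0.0]
ft_force: [-2.9, 0.5, 6.9]
opening: 0.0002
finger_force: 3.5
```

Emit:
servo_tool --moves "0 0 0.0007 0;0 0 0.001 0;0 0 0.001 0"

```text
t: 5.4
tcp_pos: [0.5466, 0.0013, 0.0719]
eef_rot: [0.0, 0.729, 0.684, 0.0]
ft_force: [-4.0, 0.4, 10.9]
opening: 0.0001
finger_force: 5.2
```

Fully in, at the stop (11 N). Swinging the first half along the arc.

Emit:
servo_tool --moves "0.0047 0.0001 0 2.5;0.0094 0.0004 0 5;0.0141 0.0009 0 7.5;0.0188 0.0016 0 10;0.0234 0.0026 0 12.5;0.028 0.0037 0 15;0.028 0.0037 0 15"

```text
t: 6.28
tcp_pos: [0.5533, 0.0294, 0.0719]
eef_rot: [0.001, 0.812, 0.583, 0.001]
ft_force: [-1.4, 2.1, 7.5]
opening: 0.0004
finger_force: 3.8
```

Run:
```python
from h import *
s=sensors.read_state();print(s["tcp_pos"],s["ft_force"])
w=vision.grab_frame("wrist");t=vision.grab_frame("top")
a=cv2.resize(w[120:320,180:380],(400,400),interpolation=2);b=cv2.resize(t[130:230,215:315],(400,400),interpolation=2)
cv2.imwrite("pics/b5.png",np.hstack([a,b])[:,:,::-1])
```

```text
[0.55326843 0.02944135 0.07193004] [-1.39566588  2.09619774  7.51893624]
```

View pics/b5.png

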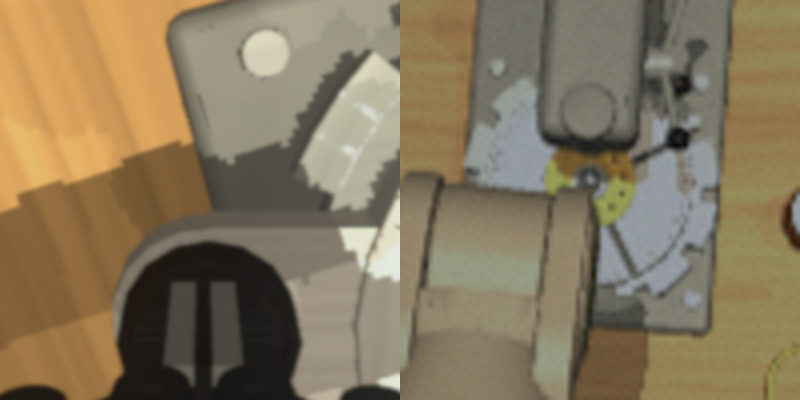

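The table follows with no slip. Now the second half, with a touch more down to keep it pressed.

Emit:
servo_tool --moves "0.0047 0.0001 0.0003 2.5;0.0094 0.0004 0.0003 5;0.0141 0.0009 0.0003 7.5;0.0188 0.0016 0.0003 10;0.0234 0.0026 0.0003 12.5;0.028 0.0037 0.0003 15;0.028 0.0037 0.0003 15;0.028 0.0037 0.0003 15"

```text
t: 7.38
tcp_pos: [0.5669, 0.0545, 0.072]
eef_rot: [0.001, 0.882, 0.472, 0.002]
ft_force: [0.5, 0.7, 7.8]
opening: -0.0001
finger_force: 3.5
```

Run:
```python
from h import *
s=sensors.read_state();T=s["tcp_pos"];print(T,s["ft_force"])
a=np.array([.5466,.0013]);b=T[:2];c=np.linalg.norm(b-a);print("angle",2*np.degrees(np.arcsin(c/2/.108)),np.degrees(2*np.arctan2(.684,.729)-2*np.arctan2(s["eef_rot"][2],s["eef_rot"][1])))
w=vision.grab_frame("wrist");cv2.imwrite("pics/wrist6.png",w[:,:,::-1])
```

```text
[0.56685985 0.0544766  0.07201156] [0.48429796 0.720464   7.78533981]
angle 30.54979560433075 30.008012754205822
```

Emit:
servo_tool --moves "0 0 -0.002 0;0 0 -0.004 0;0 0 -0.005 0;0 0 -0.006 0;0 0 -0.006 0"

```text
t: 8.05
tcp_pos: [0.5668, 0.0543, 0.0778]
eef_rot: [0.001, 0.882, 0.472, 0.002]
ft_force: [1.3, 0.5, 4.5]
opening: -0.0002
finger_force: 2.5
```

The spring still pushes at this height, so the dog is in the notch. Lifting straight off.

Emit:
servo_tool --moves "0 0 -0.003 0;0 0 -0.006 0;0 0 -0.01 0;0 0 -0.02 0;0 0 -0.05 0;0 0 -0.09 0;-0.03 -0.04 -0.12 0;-0.06 -0.1 -0.12 0;-0.06 -0.14 -0.12 0;-0.06 -0.16 -0.12 0;-0.06 -0.16 -0.12 0"

```text
t: 9.43
tcp_pos: [0.3977, 0.0937, 0.1969]
eef_rot: [0.0, 0.881, 0.473, 0.0]
ft_force: [0.1, -0.2, 0.6]
opening: 0.0
finger_force: 0.0
```

Run:
```python
from h import *
s=sensors.read_state();print(s["tcp_pos"],s["ft_force"])
w=vision.grab_frame("top");t=vision.grab_frame("side")
a=cv2.resize(w[80:240,205:345],(350,400),interpolation=2);b=cv2.resize(t[110:260,185:335],(400,400),interpolation=2)
cv2.imwrite("pics/b7.png",np.hstack([a,b])[:,:,::-1])
g=w[190:225,225:262].max(2);k,l,st,c=cv2.connectedComponentsWithStats((g<60).astype(np.uint8))
B0=onz("top",259.6,212.7,.085)[:2];A=B0+.108*np.array([np.cos(np.radians(-3.9)),np.sin(np.radians(-3.9))])
for i in range(1,k):
    if st[i,4]>60:
        p=onz("top",*(c[i]+[225,190]),.085)[:2]-A;q=B0-A
        print(st[i],np.linalg.norm(p),np.degrees(np.arctan2(q[1],q[0])-np.arctan2(p[1],p[0]))%360)
```

```text
[0.39773079 0.09367546 0.19690517] [ 0.11255887 -0.24711127  0.6346749 ]
[  9  10  14  13 144] 0.10826181827987094 30.24035197117806
```

View pics/b7.png

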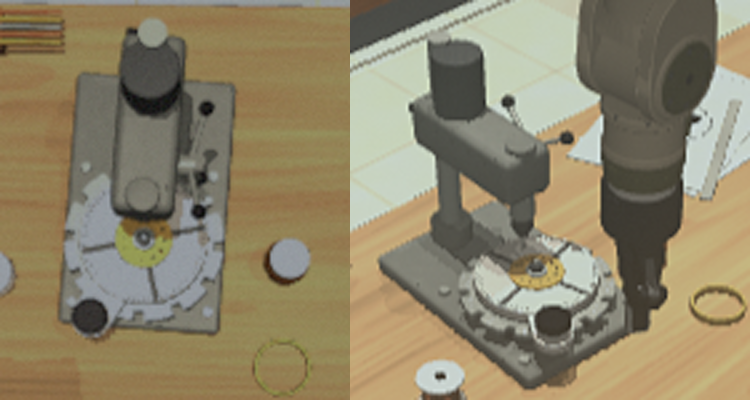

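The button now stands 30.2° clockwise, at (90,318) in the top crop. It looks fully up in the side crop at about (555,322), and the robot is clear.

```bash
python3 -c "
from h import *
print(order.sign_off())"
```

```text
the job is handed in; nothing more can be done
None
```

I pressed the button right in and swung the table one notch clockwise (measured 30.2°). On release the button sprang up (judged from the spring force and the last pictures), the arm is clear, and the job is handed in; no verdict was returned.

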